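# Drive a stuck dowel pin out of a press-out jig with a drift

### The job

A steel dowel pin is stuck in the bore of the wooden press-out jig. Take the drift out of its stand, feel its tip gently into the hole in the jig's thin cover without pressing hard on the cover or jig, push the pin down and out of the bottom so that it drops into the jig's catch tray, then put the drift back in its stand as it was. Leave the clock movement and the jar of pins just behind them where they are.

Things in the scene. Friction and masses are not known exactly. Their poses are not given: they have to be found in the camera images.
- jig: Press-out jig, fixed to the bench: wooden block 66 x 98 x 40 mm (x, y, z) on two legs at its +y and -y ends, over a plywood base. Origin at the centre of the underside, on the bench; z up. The bore, 25 mm wide, runs down through the block on the jig's z axis, 100 to 60 mm above the bench. Two spring plungers in the block squeeze the pin from +y and -y, 78 to 66 mm above the bench.
- tray (a point): Centre of the floor of the jig's catch tray, under the bore, 8 mm above the bench; open space 70 x 72 mm (x, y) between the legs and 18 mm rims.
- bore (a point): Point on the bore axis at the top of the jig's cover, 104 mm above the bench; axes as the jig's. The cover is a round aluminium cap, 60 mm across, 4 mm thick, a rim outside 17 mm radius 1.5 mm higher. Its only hole, 11 mm wide, has its centre 7 mm off this axis; the cap was fastened at any angle, so the direction differs each time and is not measured: look or feel. It does not turn; on a rubber ring it sinks 1 mm at 8 N; keep under 25 N.
- pin_center (a point): Centre of the stuck steel dowel pin, a solid upright cylinder 24 mm across, 26 mm long. At the start its top is 8 mm under the cover's top. Pushing it takes about 6 to 18 N on the drift, also off-centre, until its top has passed the plungers (drift tip 38 mm or more below the cover's top); then it falls into the tray.
- drift_grip (a point): Centre of the drift's square wooden handle, 22 x 22 x 44 mm (x, y, z; grip on two flat sides). z points up along the drift. Its flat tip lies 94 mm under this point; a collar 19 mm wide and 6 mm high under the handle has its underside 28 mm below this point. 0.1 kg.
- drift_tip (a point): Flat lower end of the drift's 8 mm steel shaft, on its axis. The shaft is 66 mm long below the collar.
- stand_hole (a point): Mouth of the stand's hole, on its axis, 78 mm above the bench, z up. The stand is a fixed wooden block 60 x 60 mm on an 84 mm foot; its upright hole is 13 mm wide, bevelled, 68 mm deep. The drift stands in it, its collar resting on the block's top.
- clock_motor: Black square clock movement, 56 x 56 x 33 mm with a brass shaft, lying just behind the jig and stand (not the two further back); origin at the centre of its underside. Leave it.
- pin_jar: Glass jar of pins with a light screw lid, 50 mm across, 62 mm tall, standing behind the jig and stand; origin at the centre of its underside. Leave it standing.
Not all that is in view belongs to the job. Leave any purple look-alike of the part that bears stand_hole alone. What is shaped like the part that bears drift_grip but pink is not meant.

How it is judged:
By the outcome, as a careful person would: the job done as asked, in the order asked, and still so for the second after the job is handed in, with the robot touching nothing.
It also fails if it takes over 67 s, if anything falls off the work surface, if the arm or the gripper's body presses on something with over 40 N, if the wrist force passes 120 N, or if a joint passes its speed limit or range.

### The arm

A 7-joint arm with a two-finger parallel gripper is mounted at the origin on a cart in front of the work surface, level with it; the furniture and walls round the work are solid. World frame = base frame: x ahead of the robot, y to its left, z up, the work surface at z = 0. Lengths are in mm, angles in rad, forces in N, time in s.
With the tool pointing down it reaches from about 425 to 875 mm from the base axis. Payload 9.9 kg.
Tool frame: the origin (TCP) lies at the very end of the fingers, on their centre line; the grasp point (between the pads) lies 19 mm behind it (manip.grip_depth is the distance from the TCP to the grasp point, in mm); y points along the fingers, z is the direction in which the jaws open and shut, and the axes are right-handed (so a half turn about y gives the same grasp; the last joint's range is limited). The gripper opens to 85 mm and grips with 20 to 120 N. Pads are 22 mm wide; open, the fingers measure 114 mm over their backs; the gripper's body (76 mm by 85 mm) begins 54 mm behind the grasp point. The pads swing forward as they close: fully open they stand 13 mm farther back than shut.
Start: joints at [-1.193, 0.576, 0.025, 1.437, -0.015, 1.129, -0.057], TCP at [300.747, 604.302, 231.289] pointing down, gripper open.
Joint ranges: [-2.76, 2.76], [-0.34, 2.15], [-1.52, 1.57], [0.19, 2.46], [-1.09, 4.23], [0.17, 1.99], [-2.82, 2.82]. Speed limits (rad/s): [2.22, 2.22, 3.01, 3.01, 3.14, 3.14, 3.14].

### API

Orientations are given as a unit quaternion [x, y, z, w].
In Python, from rig import manip, optics gives the robot as it stands. The module is installed in compiled form; this text tells all that it offers.
- The arm moves only by the tool carry_out, never from a script. Its argument "motion" is one flat list of numbers, 5 for each row, row after row: the opening, from 0 (shut) to 1 (fully open), then the shift along the tool's x, y, z in cm, then the turn about the tool's y in degrees. A call has 1 to 10 rows; each row shifts and turns the commanded pose from where the row before left it, along the tool's axes as they then stand; what a row does not reach is not made up. A row lasts 1/12 s, in which the tool goes at most 41.7 mm and 7.16 degrees, less where a joint would pass 70% of its speed; a pose out of reach is approached as far as the arm can. A call is refused whole if a number of a shift passes 4.17 or a number of a turn 7.16, either way. A call with a gripper value outside its range is refused whole. The fingers move at their own pace and stop on an object; the grip force is fixed at half the most. Time passes only in rows, so rows that do not move let the fingers close. It gives the time, the measured TCP pose, the force and the opening at its end, in the units of the state.
- manip.get_state(): the state, without advancing time (a new reading comes with each control period).
- optics.get_image(name): name is "side" or "top" or "wrist"; returns a dict with "img" (384x512x3 uint8, blue, green, red), "z_map" (384x512 float32, mm along the optical axis (not along the pixel's ray), 0 where there is no reading), "camera_matrix" (3x3 intrinsics, pixels), "dist" ([k1, k2, p1, p2, k3] as OpenCV has them; the pictures are not rectified), "R" (3x3) and "t" (3): a world point X has camera coordinates R X + t. Camera axes: x right, y down, z forward; pixel columns grow to the right and rows downward; lengths in mm; the calibration is good to about 2 mm. A picture is of the moment at which its call begins.
- manip.job_done(): hands the job in, once; it reports no verdict.
The state is a dict: "time": time; "joint_pos": joint angles; "qd": joint speeds; "effort": joint torques, N m; "position": TCP position; "orientation": TCP orientation; "contact_force": force on the tool from outside, world axes, zero at the start; "torque": the same for the moment, N m; "finger_gap": finger opening in mm.
Only numpy, scipy, OpenCV 4.12 (cv2) and the standard library are available. Lean on these libraries where they do the work, as an engineer would, in place of code of your own. Each camera call takes 0.05 s, during which the arm holds its last target.

## Working session

There is one attempt and no reset: what is moved stays moved. The work goes in short steps, Python scripts to look and compute and a tool call to move; the robot and the scene stay as the last step left them, time stands still between calls to the robot, and variables do not carry over. Pictures are saved under pics/ and viewed, and the job is handed in when it is done.

Besides the shell and the picture viewer there is one more tool, called as name(argument=value, ...) on one line, values as JSON. carry_out: Moves the arm, as the interface text tells. Its arguments: {"type":"object","properties":{"motion":{"type":"array"}},"required":["motion"]}

```bash
mkdir -p pics; python3 - <<'E'
from rig import manip, optics
import cv2,pickle
print(manip.get_state(), manip.grip_depth)
for n in ["side","top","wrist"]:
    d=optics.get_image(n); pickle.dump(d,open(f'pics/{n}0.pkl','wb')); cv2.imwrite(f'pics/{n}0.png',d['img']); print(n,d['R'],d['t'],d['camera_matrix'],d['dist'])
E
```

```text
{'time': 0.0, 'joint_pos': array([-1.19277135,  0.57649406,  0.02483026,  1.43792796, -0.01501755,
        1.12900078, -0.05650524]), 'qd': array([-0.00027797,  0.0011507 ,  0.00201514, -0.00084899, -0.00146291,
        0.00135366,  0.00125232]), 'effort': array([-3.55315697e-04, -7.65753365e+01,  2.25001350e+00, -2.85969239e+01,
        1.51664705e-02,  1.26507838e-02, -7.48304331e-06]), 'position': array([300.54489138, 603.88082235, 230.46088257]), 'orientation': array([ 0.68891226, -0.16193316,  0.16170948, -0.68777002]), 'contact_force': array([-1.15880763, -0.41921919,  0.25095959]), 'torque': array([-0.02328746,  0.00668418, -0.00930768]), 'finger_gap': 85.88663180524483} 18.700000000000003
side [[-0.99820145 -0.05831817  0.01388709]
 [-0.03731985  0.42321818 -0.90525886]
 [ 0.04691577 -0.90414897 -0.42463343]] [ 568.57828407  106.30031157 1029.93255138] [[447.33619458   0.         253.23023411]
 [  0.         447.33619458 189.08569624]
 [  0.           0.           1.        ]] [-0.0861939  0.         0.         0.         0.       ]
top [[ 0.02295448 -0.9997283  -0.00405305]
 [-0.98062922 -0.02172675 -0.19466456]
 [ 0.19452361  0.00844297 -0.9808615 ]] [   2.97846452  546.15864878 1022.08425468] [[407.02027356   0.         255.36041888]
 [  0.         407.02027356 184.40248941]
 [  0.           0.           1.        ]] [-0.00540769  0.          0.          0.          0.        ]
wrist [[ 0.44692397  0.89457087 -0.00139034]
 [ 0.84945998 -0.42389841  0.31420992]
 [ 0.28049367 -0.14160898 -0.94935251]] [-673.99186346  -38.46560601  380.90974866] [[293.74324487   0.         253.49080807]
 [  0.         293.74324487 188.21187854]
 [  0.           0.           1.        ]] [0.01323731 0.         0.         0.         0.        ]
```

View pics/side0.png

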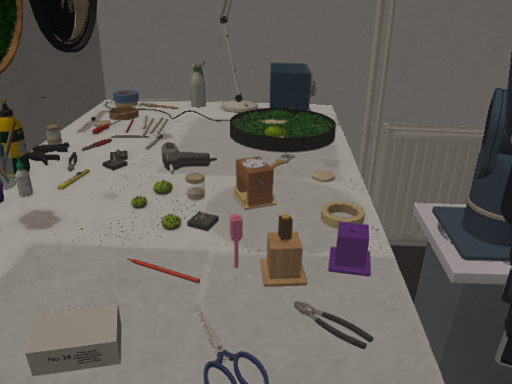

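View pics/top0.png

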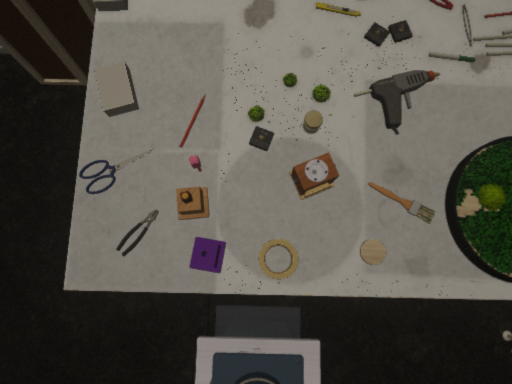

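View pics/wrist0.png

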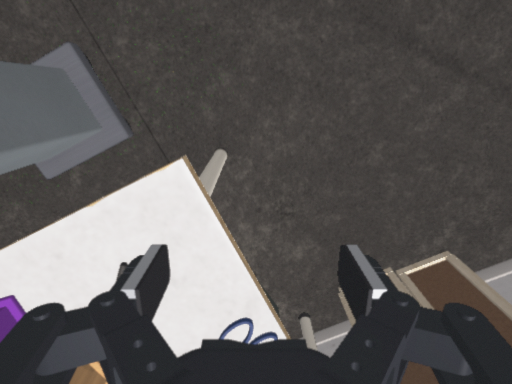

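```bash
cat > h.py <<'E'
import numpy as np,cv2,pickle
def cloud(d):
    z=d['z_map'];h,w=z.shape
    u,v=np.meshgrid(np.arange(w),np.arange(h))
    p=cv2.undistortPoints(np.stack([u,v],-1).reshape(-1,1,2).astype(np.float32),d['camera_matrix'],d['dist']).reshape(h,w,2)
    c=np.dstack([p[...,0]*z,p[...,1]*z,z])
    P=(c-d['t'])@d['R']
    P[z==0]=np.nan
    return P
def proj(d,X):
    X=np.atleast_2d(np.asarray(X,float))
    return cv2.projectPoints(X,cv2.Rodrigues(d['R'])[0],np.asarray(d['t'],float),d['camera_matrix'],d['dist'])[0].reshape(-1,2)
def crop(d,u0,v0,u1,v1,k,name):
    cv2.imwrite(name,cv2.resize(d['img'][v0:v1,u0:u1],None,fx=k,fy=k,interpolation=cv2.INTER_CUBIC))
E
python3 - <<'E'
from h import *
s=pickle.load(open('pics/side0.pkl','rb'));t=pickle.load(open('pics/top0.pkl','rb'))
crop(t,165,140,345,275,4,'pics/t_c.png');crop(s,180,145,380,290,4,'pics/s_c.png')
P=cloud(t)
for n,(u,v) in dict(handle=(186,197),stand=(198,210),purple=(208,245),pink=(195,160),jigcap=(316,172),cap2=(316,160),clock=(262,138),jar=(313,118),bench=(240,215)).items(): print(n,P[v,u].round(1))
P=cloud(s)
for n,(u,v) in dict(handle=(285,217),handlef=(285,230),stand=(283,240),pink=(236,220),jigcap=(255,163),jigface=(256,185),clock=(203,220),jar=(195,178)).items(): print(n,P[v,u].round(1))
E
```

```text
handle [495.7 183.  130.3]
stand [473.2 162.1  63.5]
purple [383.5 130.5  76.8]
pink [592.1 167.7 119. ]
jigcap [ 573.3 -139.    95.6]
cap2 [ 601.8 -137.5  107.5]
clock [6.845e+02 1.000e-01 2.170e+01]
jar [ 731.3 -136.8   61.4]
bench [470.1  55.7   2. ]
handle [501.5 193.  130.1]
handlef [500.4 197.4 105.1]
stand [503.3 202.7  86.5]
pink [593.1 183.1 114.1]
jigcap [ 574.4 -134.1  104.1]
jigface [568.7 -87.   64.5]
clock [686.8  12.5  15.1]
jar [ 727.7 -123.    61.4]
```

View pics/t_c.png

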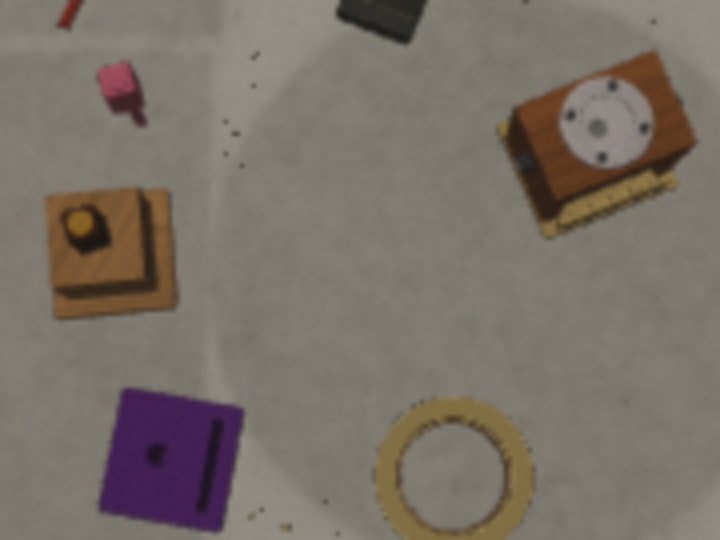

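View pics/s_c.png

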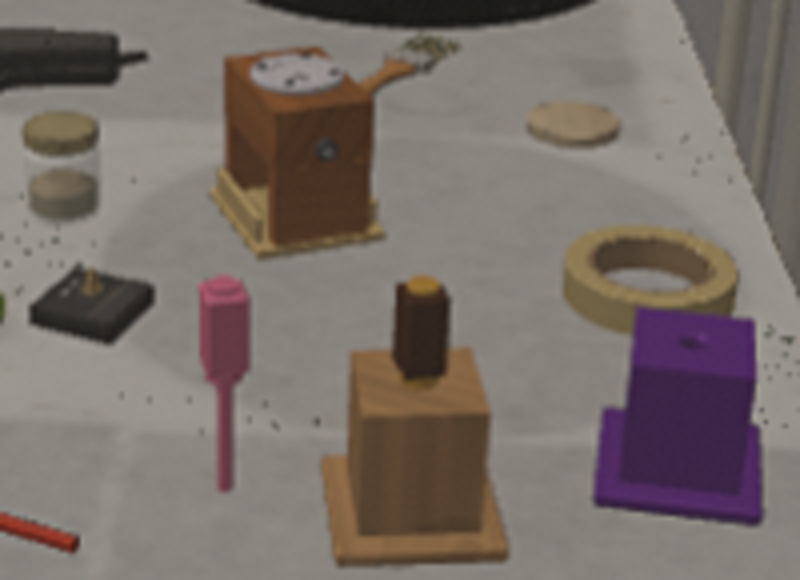

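```bash
cat >> h.py <<'E'
def unproj(d,uv,z):
    uv=np.asarray(uv,np.float32).reshape(-1,1,2)
    p=cv2.undistortPoints(uv,d['camera_matrix'],d['dist']).reshape(-1,2).astype(float)
    r=np.c_[p,np.ones(len(p))]@d['R']; c=-np.asarray(d['R']).T@d['t']
    k=(z-c[2])/r[:,2]
    return c+r*k[:,None]
E
cat > m.py <<'E'
from h import *
s=pickle.load(open('pics/side0.pkl','rb'));t=pickle.load(open('pics/top0.pkl','rb'))
for n,d,(u0,v0,u1,v1) in [('top',t,(298,152,335,190)),('side',s,(236,152,276,176))]:
    c=d['img'][v0:v1,u0:u1]; hsv=cv2.cvtColor(c,cv2.COLOR_BGR2HSV)
    m=((hsv[...,1]<60)&(hsv[...,2]>60)).astype(np.uint8)
    nn,l,st,ce=cv2.connectedComponentsWithStats(m); i=1+np.argmax(st[1:,4]); m=(l==i).astype(np.uint8)
    m=cv2.morphologyEx(m,cv2.MORPH_CLOSE,np.ones((3,3)))
    cs,_=cv2.findContours(m,0,1); k=max(cs,key=cv2.contourArea); k=cv2.convexHull(k)
    e=cv2.fitEllipse(k.astype(np.float32)); print(n,e[0][0]+u0,e[0][1]+v0,e[1],st[i])
    print(unproj(d,[[e[0][0]+u0,e[0][1]+v0]],105))
    crop(d,u0,v0,u1,v1,16,f'pics/cap_{n}.png')
# top camera, handle top yellow-ish and block edges
crop(t,170,180,215,225,14,'pics/st_top.png')
P=cloud(t)
for nm,(u0,v0,u1,v1),(a,b) in [('jigtop',(285,145,345,200),(93,112)),('standtop',(170,180,215,225),(70,86))]:
    q=P[v0:v1,u0:u1].reshape(-1,3); q=q[(q[:,2]>a)&(q[:,2]<b)]
    r=cv2.minAreaRect(q[:,:2].astype(np.float32)); print(nm,len(q),r,np.median(q,0))
E
python3 m.py
```

```text
top 316.18795013427734 170.1927146911621 (21.906742095947266, 23.075782775878906) [  7   7  23  23 405]
[[ 575.83765425 -138.20673646  105.        ]]
side 255.90313339233398 156.1862668991089 (23.427215576171875, 41.658302307128906) [  0   0  40  17 497]
[[ 574.55547522 -180.24204221  105.        ]]
jigtop 1005 ((575.4725341796875, -138.577880859375), (66.46136474609375, 98.83161163330078), 23.874656677246094) [ 573.96195571 -137.62851672  102.56670505]
standtop 440 ((499.8583679199219, 186.22918701171875), (60.584808349609375, 60.49308776855469), 7.252806186676025) [494.18348804 180.60945586  78.71803513]
```

View pics/cap_top.png

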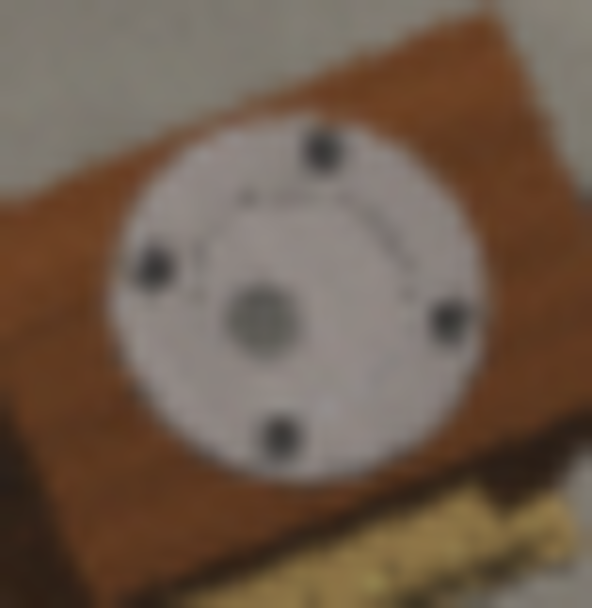

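View pics/cap_side.png

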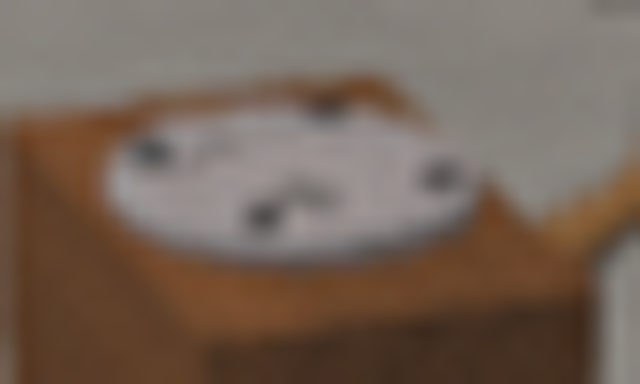

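View pics/st_top.png

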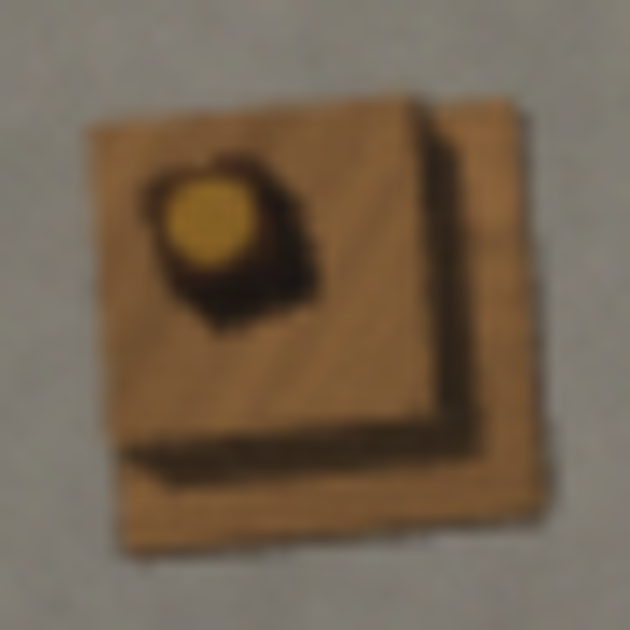

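```bash
cat > m2.py <<'E'
from h import *
s=pickle.load(open('pics/side0.pkl','rb'));t=pickle.load(open('pics/top0.pkl','rb'))
print('handle top from top cam', unproj(t,[[184.5,195.4]],130))
print('hole', unproj(t,[[314.03,171.53]],104),'cap',unproj(t,[[316.28,170.3]],105.5))
for n,d in (('s',s),('t',t)):
    P=cloud(d).reshape(-1,3); q=P[(np.hypot(P[:,0]-500,P[:,1]-188)<35)&(P[:,2]>86)]
    print(n,len(q),q.min(0),q.max(0),q.mean(0), q[q[:,2]>126].mean(0)); print(cv2.minAreaRect(q[:,:2].astype(np.float32)))
crop(s,260,205,310,250,14,'pics/st_side.png')
from rig import manip
from scipy.spatial.transform import Rotation as R
st=manip.get_state(); print(R.from_quat(st['orientation']).as_matrix().round(3))
E
python3 m2.py
```

```text
handle top from top cam [[499.62477948 186.93599648 130.        ]]
hole [[ 572.47840953 -132.8693307   104.        ]] cap [[ 575.44498049 -138.36574388  105.5       ]]
s 328 [487.34805017 179.30960633  86.03563433] [513.12862811 203.66769341 131.23922596] [500.32861354 195.5816674  111.00716708] [499.99617091 191.57159228 128.70447457]
((499.9679870605469, 190.0182342529297), (22.26765251159668, 24.477659225463867), 18.45362091064453)
t 115 [486.29425411 173.02613943  86.43784992] [511.38296094 199.10212591 135.38290396] [497.402929   184.07114197 122.17682181] [498.81180699 185.55992514 129.99903893]
((499.2635498046875, 185.9781494140625), (22.082542419433594, 21.963211059570312), 18.92547035217285)
[[ 0.895 -0.001  0.446]
 [-0.446 -0.001  0.895]
 [ 0.    -1.    -0.001]]
```

```bash
ls pics
```

```text
cap_side.png
cap_top.png
s_c.png
side0.pkl
side0.png
st_side.png
st_top.png
t_c.png
top0.pkl
top0.png
wrist0.pkl
wrist0.png
```

View pics/st_side.png

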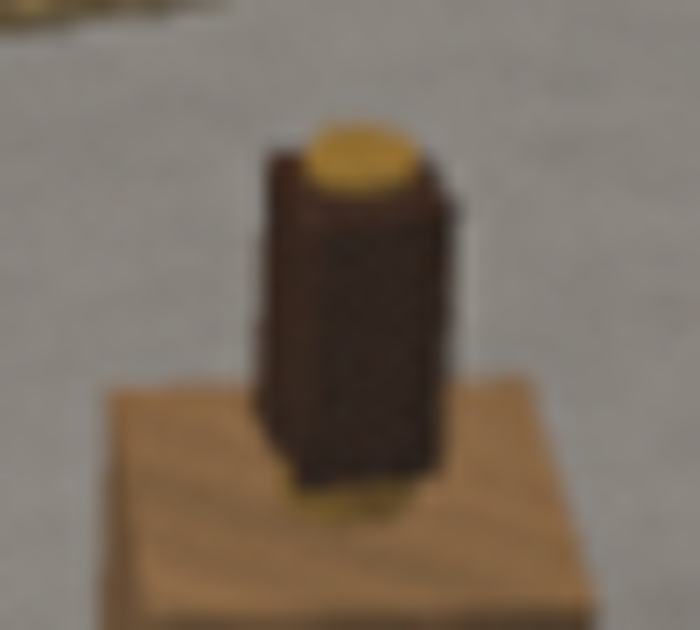

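```bash
cat > plan.py <<'E'
import sys,numpy as np
from rig import manip
from scipy.spatial.transform import Rotation as R
def plan(target,yaw,n):
    """yaw = target world angle(deg) of tool z; n rows; prints per-row shift in tool axes (cm)."""
    st=manip.get_state(); p=np.array(st['position']); M=R.from_quat(st['orientation']).as_matrix()
    a=np.degrees(np.arctan2(M[1,2],M[0,2])); turn=(a-yaw+180)%360-180
    print('pos',p.round(1),'yaw',a.round(2),'F',np.round(st['contact_force'],1),'gap',round(st['finger_gap'],1),'t',st['time'],'tilt',M[:,1].round(4))
    d=(np.array(target)-p)/n/10
    for i in range(n):
        Mi=M@R.from_rotvec([0,np.radians(turn/n*i),0]).as_matrix()
        print(np.round(Mi.T@d,3),round(turn/n,2))
if __name__=='__main__':
    v=list(map(float,sys.argv[1:])); plan(v[:3],v[3],int(v[4]))
E
python3 plan.py 499.5 186.7 165 18.7 16
```

```text
pos [300.5 604.  230.6] yaw 63.54 F [-0.8 -0.2  1.1] gap 85.0 t 0.15 tilt [-6.0e-04 -1.2e-03 -1.0e+00]
[ 2.275  0.413 -1.781] 2.8
[ 2.36   0.413 -1.667] 2.8
[ 2.438  0.413 -1.55 ] 2.8
[ 2.511  0.413 -1.429] 2.8
[ 2.578  0.413 -1.304] 2.8
[ 2.639  0.413 -1.177] 2.8
[ 2.693  0.413 -1.046] 2.8
[ 2.741  0.413 -0.913] 2.8
[ 2.782  0.413 -0.778] 2.8
[ 2.817  0.413 -0.641] 2.8
[ 2.845  0.413 -0.503] 2.8
[ 2.866  0.413 -0.363] 2.8
[ 2.881  0.413 -0.222] 2.8
[ 2.888  0.413 -0.081] 2.8
[2.889 0.413 0.06 ] 2.8
[2.882 0.413 0.201] 2.8
```

Look-alikes in the top view:
- **Drift:** brown handle (186,197) or pink (195,161). I choose the brown one.
- **Stand:** wooden (193,203) or purple (208,254). I choose the wooden one.
- **Jig:** only one, at (316,171), with its hole spot at about (314,171.5).
- **Clock movement:** (262,138), with two more at the back (376,33) and (400,30).
- **Jar:** (313,120).

The close crops confirm these choices.

carry_out(motion=[1,2.28,0.3,-1.78,2.8,1,2.36,0.3,-1.67,2.8,1,2.44,0.3,-1.55,2.8,1,2.51,0.3,-1.43,2.8,1,2.58,0.4,-1.3,2.8,1,2.64,0.4,-1.18,2.8,1,2.7,0.4,-1.05,2.8,1,2.74,0.4,-0.91,2.8])

```text
time: 0.82
position: [400.7, 394.2, 203.0]
orientation: [0.644, -0.293, 0.293, -0.643]
contact_force: [0.4, -0.0, 0.0]
finger_gap: 85.2
```

carry_out(motion=[1,2.78,0.4,-0.78,2.8,1,2.82,0.4,-0.64,2.8,1,2.85,0.4,-0.5,2.8,1,2.87,0.4,-0.36,2.8,1,2.88,0.4,-0.22,2.8,1,2.89,0.4,-0.08,2.8,1,2.89,0.4,0.06,2.8,1,2.88,0.4,0.2,2.8,1,0,0,0,0])

```text
time: 1.57
position: [502.1, 180.5, 170.8]
orientation: [0.573, -0.414, 0.416, -0.572]
contact_force: [-0.8, -0.4, -0.2]
finger_gap: 85.2
```

```bash
python3 - <<'E'
from rig import optics
import pickle,cv2
d=optics.get_image('wrist'); pickle.dump(d,open('pics/w1.pkl','wb')); cv2.imwrite('pics/w1.png',d['img'])
E
python3 plan.py 499.5 186.7 90 18.7 4
```

```text
pos [501.  183.5 171. ] yaw 18.4 F [-0.1  1.4 -0.1] gap 85.3 t 1.6167 tilt [-1.0e-04 -1.8e-03 -1.0e+00]
[-0.09   2.024 -0.01 ] -0.07
[-0.09   2.024 -0.01 ] -0.07
[-0.09   2.024 -0.01 ] -0.07
[-0.09   2.024 -0.01 ] -0.07
```

View pics/w1.png

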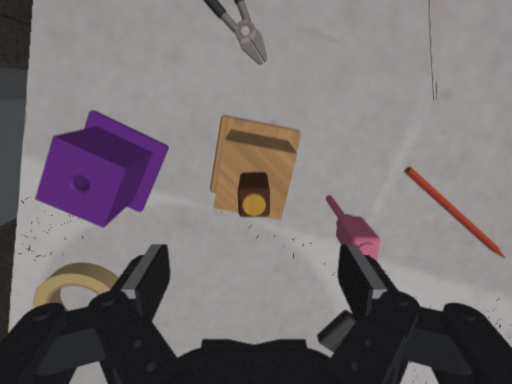

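```bash
python3 - <<'E'
from h import *
d=pickle.load(open('pics/w1.pkl','rb'))
print(unproj(d,[[254.5,204.5]],130))
P=cloud(d).reshape(-1,3); q=P[(np.hypot(P[:,0]-500,P[:,1]-186)<35)&(P[:,2]>86)]
print(len(q),q.mean(0),q[q[:,2]>125].mean(0)); print(cv2.minAreaRect(q[:,:2].astype(np.float32)))
q=P[(np.hypot(P[:,0]-500,P[:,1]-186)<60)&(P[:,2]>72)&(P[:,2]<83)];print(cv2.minAreaRect(q[:,:2].astype(np.float32)))
crop(d,225,160,285,225,10,'pics/w1c.png')
E
python3 plan.py 499.5 186.7 90 18.7 4
```

```text
[[498.60007161 189.31437314 130.        ]]
12917 [497.22172736 194.74343721 240.00382465] [497.30829396 194.61563732 244.82371864]
((498.5108337402344, 190.1903839111328), (67.62947082519531, 23.886659622192383), 17.562053680419922)
((498.3601379394531, 188.2244873046875), (60.09850311279297, 60.50539779663086), 7.010354518890381)
pos [501.  183.5 171. ] yaw 18.4 F [-0.1  1.4 -0.1] gap 85.3 t 1.6167 tilt [-1.0e-04 -1.8e-03 -1.0e+00]
[-0.09   2.024 -0.01 ] -0.07
[-0.09   2.024 -0.01 ] -0.07
[-0.09   2.024 -0.01 ] -0.07
[-0.09   2.024 -0.01 ] -0.07
```

View pics/w1c.png

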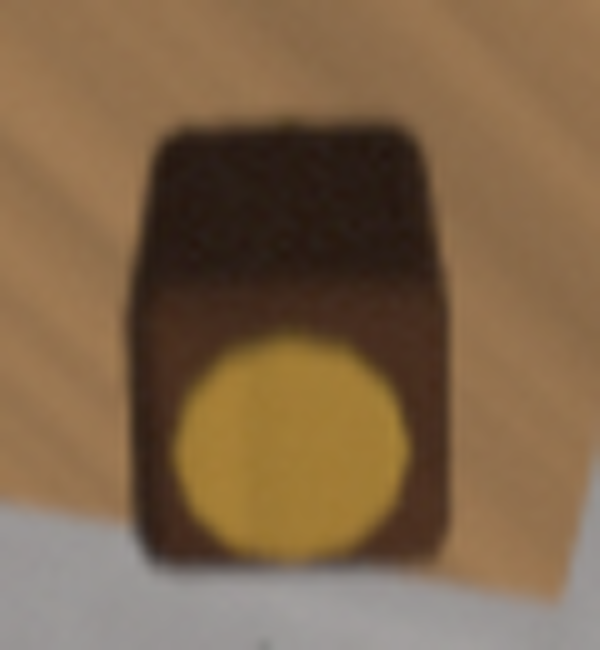

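carry_out(motion=[1,-0.1,2.0,0,0,1,-0.1,2.0,0,0,1,-0.1,2.0,0,0,1,-0.1,2.0,0,0,1,0,0,0,0,1,0,0,0,0])

```text
time: 2.12
position: [497.9, 191.3, 90.8]
orientation: [0.576, -0.412, 0.411, -0.574]
contact_force: [-0.3, 0.5, 0.6]
finger_gap: 85.1
```

```bash
python3 plan.py 499.2 187.8 91 18.7 1
```

```text
pos [497.9 191.3  90.8] yaw 18.82 F [-0.3  0.5  0.6] gap 85.1 t 2.1167 tilt [-2.2e-03 -6.0e-04 -1.0e+00]
[ 0.374 -0.016  0.006] 0.12
```

carry_out(motion=[1,0.37,0,0,0,1,0,0,0,0,0.3,0,0,0,0,0.0,0,0,0,0,0,0,0,0,0,0,0,0,0,0,0,0,0,0,0,0,0,0,0,0])

```text
time: 2.78
position: [500.0, 187.3, 91.6]
orientation: [-0.575, 0.412, -0.412, 0.575]
contact_force: [-0.1, 0.0, 3.3]
finger_gap: 21.2
```

```bash
python3 - <<'E'
from rig import optics
import pickle,cv2
from h import *
d=optics.get_image('wrist'); pickle.dump(d,open('pics/w2.pkl','wb'))
s=optics.get_image('side'); pickle.dump(s,open('pics/s2.pkl','wb'))
crop(s,230,140,350,290,3,'pics/s2.png'); cv2.imwrite('pics/w2.png',d['img'])
a=cv2.imread('pics/s2.png');b=cv2.resize(d['img'],(400,300));c=np.zeros((450,760,3),np.uint8);c[:450,:360]=a;c[:300,360:]=b;cv2.imwrite('pics/c2.png',c)
E
python3 plan.py 499.2 187.8 91 18.7 1
```

```text
pos [500.  187.3  91.5] yaw 18.74 F [-0.8  0.2  5.1] gap 21.3 t 2.8833 tilt [ 2.e-04  2.e-04 -1.e+00]
[-0.075  0.054 -0.061] 0.04
```

View pics/c2.png

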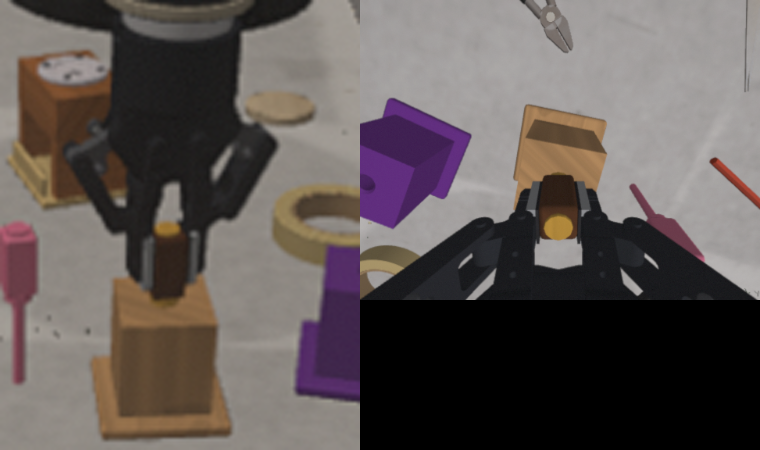

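carry_out(motion=[0,0,-0.5,0,0,0,0,-1,0,0,0,0,-1.2,0,0,0,0,-1.2,0,0,0,0,-1.2,0,0,0,0,-1.2,0,0,0,0,-1.5,0,0,0,0,-1.5,0,0,0,0,-2,0,0,0,0,0,0,0])

```text
time: 3.72
position: [501.6, 187.6, 208.2]
orientation: [-0.573, 0.411, -0.413, 0.576]
contact_force: [0.7, -0.3, -0.6]
finger_gap: 21.3
```

```bash
python3 - <<'E'
from rig import optics
import pickle,cv2
from h import *
d=optics.get_image('wrist'); pickle.dump(d,open('pics/w3.pkl','wb'))
s=optics.get_image('side'); pickle.dump(s,open('pics/s3.pkl','wb'))
crop(s,230,110,350,260,3,'pics/s3.png')
a=cv2.imread('pics/s3.png');b=cv2.resize(d['img'],(400,300));c=np.zeros((450,760,3),np.uint8);c[:450,:360]=a;c[:300,360:]=b;cv2.imwrite('pics/c3.png',c)
E
python3 plan.py 572.5 -133 205 18.7 12
```

```text
pos [500.3 187.4 205.2] yaw 18.74 F [-0.6 -0.4 -2. ] gap 21.5 t 3.8167 tilt [ 1.6e-03  8.0e-04 -1.0e+00]
[ 2.721  0.    -0.288] 0.0
[ 2.721  0.    -0.288] 0.0
[ 2.722  0.    -0.287] 0.0
[ 2.722  0.    -0.287] 0.0
[ 2.722  0.    -0.287] 0.0
[ 2.722  0.    -0.287] 0.0
[ 2.722  0.    -0.287] 0.0
[ 2.722  0.    -0.287] 0.0
[ 2.722  0.    -0.286] 0.0
[ 2.722  0.    -0.286] 0.0
[ 2.722  0.    -0.286] 0.0
[ 2.722  0.    -0.286] 0.0
```

View pics/c3.png

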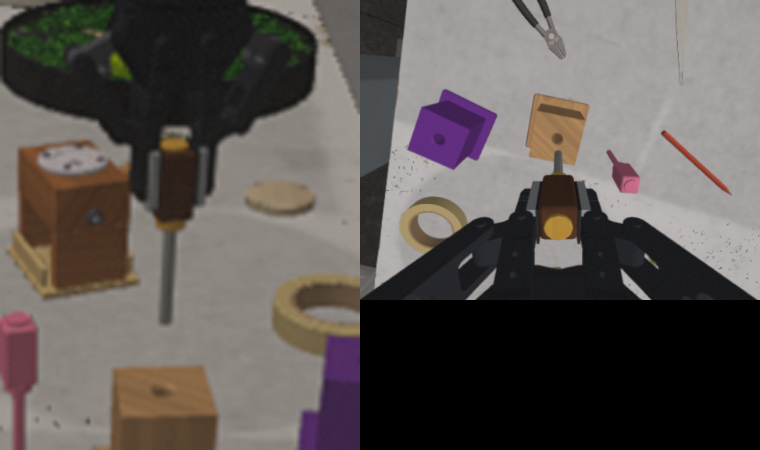

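carry_out(motion=[0,1.5,0,-0.2,0,0,3,0,-0.3,0,0,3.2,0,-0.3,0,0,3.2,0,-0.3,0,0,3.2,0,-0.3,0,0,3.2,0,-0.4,0,0,3.2,0,-0.4,0,0,3.2,0,-0.4,0,0,3.2,0,-0.3,0,0,3.2,0,-0.3,0])

```text
time: 4.65
position: [565.8, -109.5, 203.3]
orientation: [0.575, -0.413, 0.411, -0.574]
contact_force: [0.8, 0.3, -1.4]
finger_gap: 21.0
```

carry_out(motion=[0,1.6,0,-0.2,0,0,0,0,0,0,0,0,0,0,0,0,0,0,0,0])

```text
time: 4.98
position: [569.2, -122.7, 203.5]
orientation: [0.575, -0.412, 0.411, -0.575]
contact_force: [-0.4, 0.6, -1.5]
finger_gap: 21.4
```

```bash
cat > look.py <<'E'
import sys,pickle,cv2
from rig import optics
from h import *
n=sys.argv[1]
D={k:optics.get_image(k) for k in ('wrist','side','top')}
pickle.dump(D,open(f'pics/D{n}.pkl','wb'))
w=D['wrist'];s=D['side'];t=D['top']
a=cv2.resize(w['img'][120:320,180:320],None,fx=2.8,fy=2.8,interpolation=2)
b=cv2.resize(s['img'][60:200,200:320],None,fx=3,fy=3,interpolation=2)
c=np.zeros((600,800,3),np.uint8);c[:a.shape[0],:a.shape[1]]=a;c[:b.shape[0],400:400+b.shape[1]]=b;cv2.imwrite(f'pics/L{n}.png',c)
E
python3 look.py 4; python3 plan.py 572.5 -133 205 18.7 1
```

```text
pos [ 569.5 -122.3  204.1] yaw 18.86 F [-0.7  0.1 -0.6] gap 21.2 t 5.1333 tilt [-5.e-04  6.e-04 -1.e+00]
[ 1.105 -0.095 -0.063] 0.16
```

View pics/L4.png

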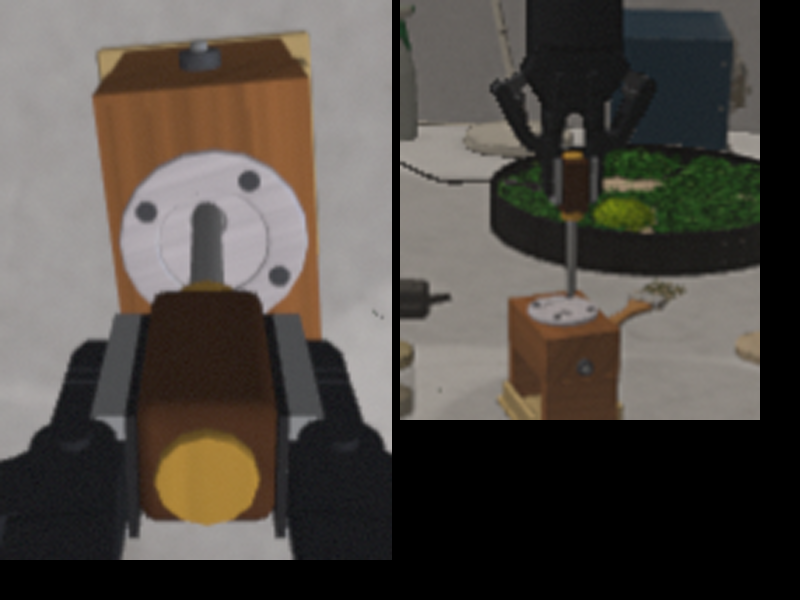

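carry_out(motion=[0,1.3,0,0,0,0,1.2,0,0,0,0,0,0,0,0,0,0,0,0,0])

```text
time: 5.47
position: [577.7, -148.9, 204.3]
orientation: [0.575, -0.412, 0.413, -0.574]
contact_force: [-0.7, 0.2, -1.1]
finger_gap: 21.5
```

```bash
python3 look.py 5; python3 - <<'E'
from h import *
D=pickle.load(open('pics/D5.pkl','rb')); crop(D['wrist'],210,120,300,230,7,'pics/w5c.png')
E
python3 plan.py 572.5 -133 205 18.7 1
```

```text
pos [ 577.6 -147.3  204.2] yaw 18.74 F [-0.2  0.8 -1.2] gap 21.2 t 5.6167 tilt [-2.e-04  3.e-04 -1.e+00]
[-1.52  -0.079 -0.023] 0.04
```

View pics/w5c.png

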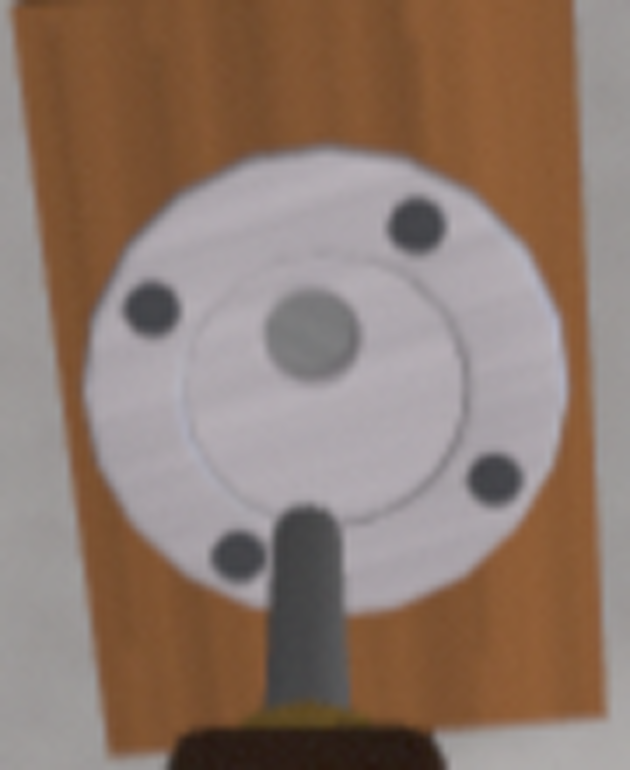

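```bash
python3 - <<'E'
from h import *
from scipy.optimize import least_squares
D=pickle.load(open('pics/D5.pkl','rb'));w=D['wrist']
px=lambda x,y:np.array([(x+.5)/7-.5+210,(y+.5)/7-.5+120])
print('cam',(-w['R'].T@w['t']).round(1))
H=unproj(w,[px(312.5,336)],104)[0]; 
# cap rim ellipse fit: edges left83 right568 top146 bottom~613
C=unproj(w,[px(326,380)],105.5)[0]
print('hole',H,'cap',C,np.linalg.norm((H-C)[:2]))
for x,y in [(262,336),(363,336),(312,288),(312,384)]: print((unproj(w,[px(x,y)],104)[0]-H).round(1),end=' ')
print()
th=np.linspace(0,2*np.pi,72)
for zt in (122,124.7,127):
    def f(p):
        c=np.c_[p[0]+4*np.cos(th),p[1]+4*np.sin(th),np.full(72,zt)]
        q=proj(w,c); return [(q[:,0].min()+q[:,0].max())/2-px(308,0)[0], q[:,1].min()-px(0,504)[1]]
    r=least_squares(f,[577,-147]); c=np.c_[r.x[0]+4*np.cos(th),r.x[1]+4*np.sin(th),np.full(72,zt)];q=proj(w,c)
    print(zt,r.x,'width px',np.ptp(q[:,0])*7)
P=cloud(w)
for x,y in [(308,515),(308,540),(308,600),(312,336),(400,350),(320,160)]: 
    u,v=px(x,y).round().astype(int); print((x,y),P[v,u].round(1))
E
```

```text
cam [550.7 -71.9 346.5]
hole [ 570.88181355 -130.40920794  104.        ] cap [ 574.06582126 -134.74131784  105.5       ] 5.376344603302573
[-5.8 -2.   0. ] [5.8 1.9 0. ] [-2.   5.6  0. ] [ 1.9 -5.7  0. ] 
122 [ 576.52593537 -148.94362612] width px 68.92028171765642
124.7 [ 576.23032212 -148.06201756] width px 69.75504470981403
127 [ 575.97850338 -147.31101768] width px 70.48225509864349
(308, 515) [ 575.3 -144.2  127.9]
(308, 540) [ 575.2 -144.1  137.5]
(308, 600) [ 575.2 -144.1  153.9]
(312, 336) [ 571.5 -132.8   95.8]
(400, 350) [ 582.  -129.2  103.1]
(320, 160) [ 564.5 -109.5  104.6]
```

```bash
python3 - <<'E'
from h import *
from scipy.optimize import least_squares
D=pickle.load(open('pics/D5.pkl','rb'));w=D['wrist']
g=cv2.cvtColor(w['img'],cv2.COLOR_BGR2GRAY).astype(np.float32)
print(g[160:177:2,244:266:1].astype(int))
k=8
# subpixel radial edges: hole
def edges(cx,cy,r0,r1,n=72,sign=1):
    out=[]
    for a in np.linspace(0,2*np.pi,n,endpoint=False):
        r=np.arange(r0,r1,0.1); xs=(cx+r*np.cos(a)).astype(np.float32)[None]; ys=(cy+r*np.sin(a)).astype(np.float32)[None]
        v=cv2.remap(g,xs,ys,cv2.INTER_LINEAR)[0]; v=cv2.GaussianBlur(v[None],(1,1),0)[0]
        d=np.gradient(np.convolve(v,np.ones(7)/7,'same'))[8:-8]*sign; i=d.argmax()+8
        out.append([xs[0,i],ys[0,i]])
    return np.array(out)
e=edges(254.2,167.6,3,11); E=unproj(w,e,104)[:,:2]
c=lambda p:np.hypot(*(E-p[:2]).T)-p[2]
r=least_squares(c,[571,-130.4,5.5],loss='soft_l1',f_scale=.3); print('hole',r.x,np.abs(c(r.x)).round(1).max())
e=edges(256.6,174,30,40,sign=-1); e=e[e[:,1]<190]; E=unproj(w,e,105.5)[:,:2]
r=least_squares(c,[574,-135,30],loss='soft_l1',f_scale=.3); print('cap',r.x,np.abs(c(r.x)).max(),len(e))
r=least_squares(lambda p:c([*p,30]),[574,-135],loss='soft_l1',f_scale=.3); print('cap30',r.x)
E
```

```text
[[166 169 169 169 168 167 165 164 160 159 158 161 163 169 172 175 174 176
  174 175 175 173]
 [166 166 168 169 168 160 147 135 126 124 124 123 125 128 144 164 172 173
  172 171 171 172]
 [174 174 174 171 155 132 125 123 122 121 120 121 121 121 120 120 142 167
  171 172 173 170]
 [175 175 174 159 127 121 122 124 123 124 125 123 123 121 120 117 117 144
  168 170 170 170]
 [171 171 172 160 129 122 122 121 120 121 122 124 125 124 123 120 109 137
  165 168 168 167]
 [170 173 175 172 142 126 125 125 125 122 121 121 120 121 119 112 118 155
  167 170 169 171]
 [171 171 170 171 168 149 131 123 120 121 122 119 117 113 118 133 157 173
  175 175 176 174]
 [168 169 168 168 168 169 164 161 150 142 140 142 145 150 161 173 177 176
  175 174 175 174]
 [170 171 172 173 174 175 176 176 176 175 175 174 175 175 175 174 173 173
  173 173 171 173]]
hole [ 570.85821223 -130.37154673    5.82028268] 0.5
cap [ 574.59214674 -136.13061528   29.26699421] 0.43518727406091884 47
cap30 [ 574.90073048 -136.94337412]
```

```bash
cat > wr.py <<'E'
import sys,pickle,cv2
from rig import optics,manip
from h import *
n=sys.argv[1]
st0=manip.get_state(); w=optics.get_image('wrist'); st=manip.get_state()
pickle.dump((w,st0,st),open(f'pics/W{n}.pkl','wb'))
print(st0['position'].round(2),st['position'].round(2),'cam',(-w['R'].T@w['t']).round(2),'F',st['contact_force'].round(1),'t',st['time'])
crop(w,210,130,300,220,8,f'pics/W{n}.png')
E
python3 wr.py 6
```

```text
[ 577.6  -147.32  204.21] [ 577.6  -147.17  204.23] cam [550.41 -70.41 346.46] F [ 0.4 -0.3 -0.6] t 5.6667
```

View pics/W6.png

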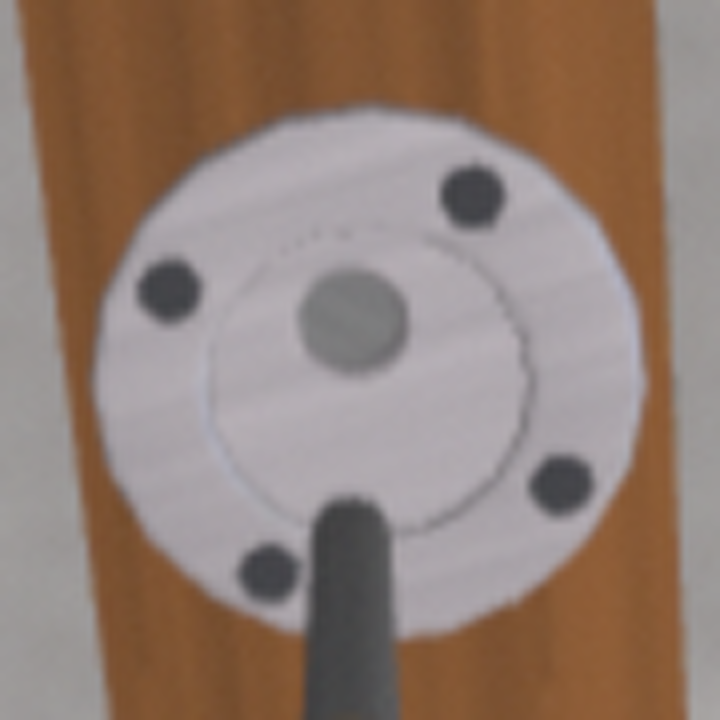

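```bash
cat > meas.py <<'E'
import sys
from h import *
from scipy.optimize import least_squares
def tip(w,u,v,zt):
    th=np.linspace(0,2*np.pi,72)
    def f(p):
        q=proj(w,np.c_[p[0]+4*np.cos(th),p[1]+4*np.sin(th),np.full(72,zt)]); return [(q[:,0].min()+q[:,0].max())/2-u, q[:,1].min()-v]
    return least_squares(f,[576,-147]).x
E
python3 - <<'E'
from meas import *
w,s0,st=pickle.load(open('pics/W6.pkl','rb'))
px=lambda x,y:np.array([(x+.5)/8-.5+210,(y+.5)/8-.5+130])
H=unproj(w,[px(353.5,321)],104)[0][:2]
for zt in (123.5,124.7,126): 
    T=tip(w,*px(351,494),zt); d=H-T; print(zt,H,T,d,'TCP target',st['position'][:2]+d)
E
python3 plan.py 572.4 -129.8 190 18.7 1
```

```text
123.5 [ 570.85684938 -130.54695294] [ 575.98221982 -146.53306056] [-5.12537044 15.98610761] TCP target [ 572.47508884 -131.18652538]
124.7 [ 570.85684938 -130.54695294] [ 575.85144462 -146.14375038] [-4.99459523 15.59679743] TCP target [ 572.60586405 -131.57583557]
126 [ 570.85684938 -130.54695294] [ 575.70977146 -145.72199768] [-4.85292208 15.17504473] TCP target [ 572.7475372  -131.99758826]
pos [ 577.6 -147.2  204.2] yaw 18.76 F [ 0.4 -0.3 -0.6] gap 21.2 t 5.6667 tilt [-2.e-04  3.e-04 -1.e+00]
[-1.812  1.424  0.066] 0.06
```

```bash
python3 plan.py 572.6 -131.4 193 18.7 2
```

```text
pos [ 577.6 -147.2  204.2] yaw 18.76 F [ 0.4 -0.3 -0.6] gap 21.2 t 5.6667 tilt [-2.e-04  3.e-04 -1.e+00]
[-0.827  0.562  0.017] 0.03
[-0.827  0.562  0.017] 0.03
```

carry_out(motion=[0,-0.83,0.56,0,0,0,-0.83,0.56,0,0,0,0,0,0,0,0,0,0,0,0,0,0,0,0,0])

```text
time: 6.08
position: [572.4, -131.6, 193.1]
orientation: [0.575, -0.412, 0.412, -0.575]
contact_force: [0.2, -0.8, -1.1]
finger_gap: 21.2
```

```bash
python3 wr.py 7; python3 plan.py 572.6 -131.4 185 18.7 1
```

```text
[ 572.36 -131.56  193.09] [ 572.42 -131.88  193.21] cam [545.1  -54.6  335.33] F [-0.1  0.5 -0.3] t 6.1333
pos [ 572.4 -131.9  193.2] yaw 18.75 F [-0.1  0.5 -0.3] gap 21.1 t 6.1333 tilt [ 1.e-04 -3.e-04 -1.e+00]
[-0.04   0.821  0.032] 0.05
```

View pics/W7.png

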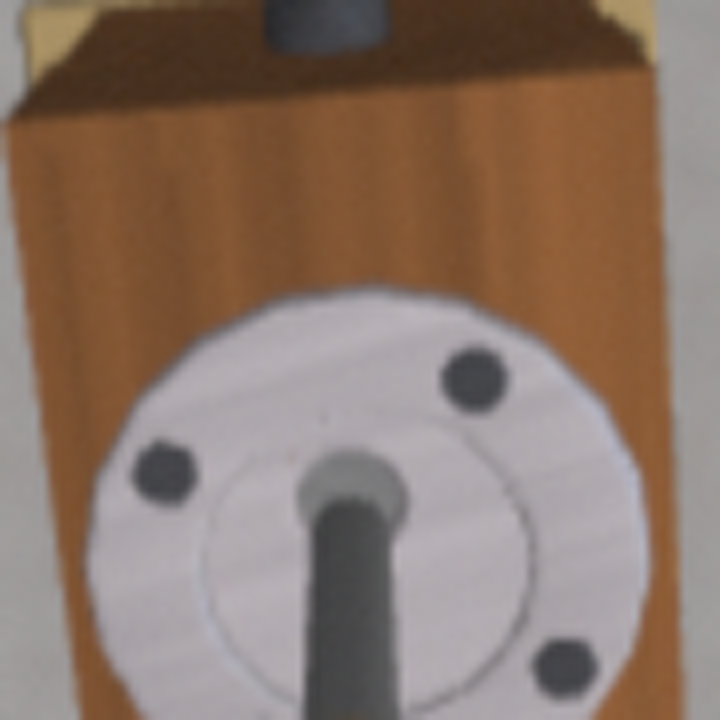

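```bash
python3 - <<'E'
from meas import *
w,s0,st=pickle.load(open('pics/W7.pkl','rb'))
px=lambda x,y:np.array([(x+.5)/8-.5+210,(y+.5)/8-.5+130])
H=unproj(w,[px(352.5,503.5)],104)[0][:2]
for zt in (112.5,113.7,115): 
    T=tip(w,*px(351,494),zt); d=H-T; print(zt,H,T,d,'TCP target',st['position'][:2]+d)
E
```

```text
112.5 [ 570.88004271 -130.69165983] [ 570.74793515 -130.77529233] [0.13210756 0.0836325 ] TCP target [ 572.5514173 -131.7952742]
113.7 [ 570.88004271 -130.69165983] [ 570.61668649 -130.38543554] [ 0.26335622 -0.3062243 ] TCP target [ 572.68266596 -132.185131  ]
115 [ 570.88004271 -130.69165983] [ 570.47450043 -129.96309067] [ 0.40554228 -0.72856916] TCP target [ 572.82485202 -132.60747586]
```

carry_out(motion=[0,0.03,0.3,0,0,0,0,0.3,0,0,0,0,0.2,0,0,0,0,0,0,0,0,0,0,0,0])

```text
time: 6.55
position: [572.3, -132.2, 184.9]
orientation: [0.575, -0.412, 0.412, -0.575]
contact_force: [-0.4, 0.3, -0.9]
finger_gap: 21.5
```

carry_out(motion=[0,0,0.1,0,0,0,0,0.1,0,0,0,0,0,0,0])

```text
time: 6.8
position: [572.4, -132.1, 182.9]
orientation: [0.575, -0.412, 0.412, -0.575]
contact_force: [-0.3, 0.4, -0.7]
finger_gap: 21.1
```

carry_out(motion=[0,0,0.1,0,0,0,0,0,0,0])

```text
time: 6.97
position: [572.4, -132.1, 182.0]
orientation: [0.575, -0.412, 0.412, -0.575]
contact_force: [0.5, 0.1, -1.0]
finger_gap: 21.1
```

carry_out(motion=[0,0,0.1,0,0,0,0,0,0,0])

```text
time: 7.13
position: [572.4, -132.1, 180.9]
orientation: [0.575, -0.412, 0.412, -0.575]
contact_force: [-0.2, -0.4, -1.3]
finger_gap: 21.0
```

carry_out(motion=[0,0,0.1,0,0,0,0,0,0,0])

```text
time: 7.3
position: [572.4, -132.1, 179.9]
orientation: [0.575, -0.412, 0.412, -0.575]
contact_force: [0.4, -0.2, -1.5]
finger_gap: 21.3
```

carry_out(motion=[0,0,0.1,0,0,0,0,0,0,0])

```text
time: 7.47
position: [572.4, -132.1, 178.9]
orientation: [0.575, -0.412, 0.412, -0.575]
contact_force: [-0.0, 0.4, -1.4]
finger_gap: 21.0
```

```bash
python3 wr.py 8
```

```text
[ 572.36 -132.09  178.94] [ 572.37 -132.12  179.  ] cam [545.18 -55.13 321.18] F [-1.   0.4 -1.2] t 7.5167
```

View pics/W8.png

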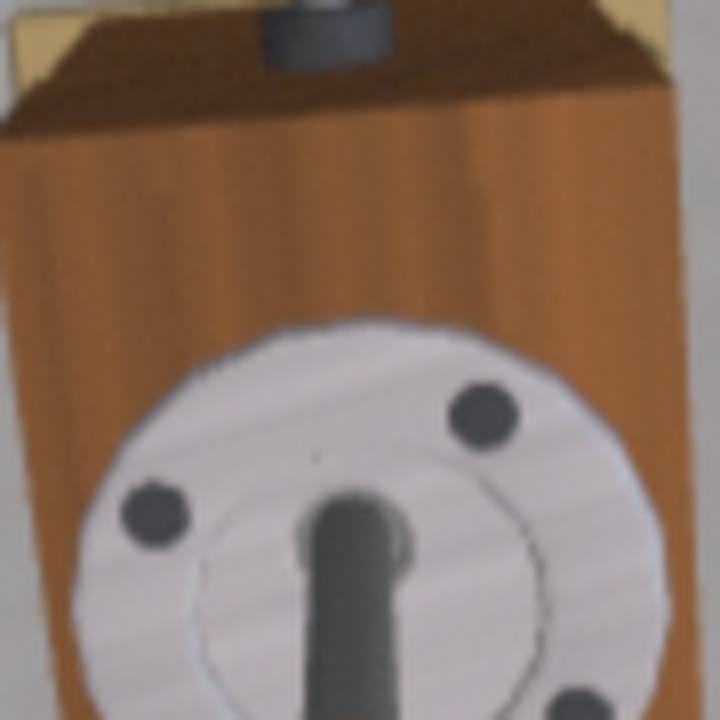

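carry_out(motion=[0,0,0.1,0,0,0,0,0.1,0,0,0,0,0,0,0])

```text
time: 7.77
position: [572.3, -132.1, 176.9]
orientation: [0.575, -0.412, 0.412, -0.575]
contact_force: [0.7, 0.2, -0.9]
finger_gap: 21.3
```

carry_out(motion=[0,0,0.1,0,0,0,0,0.1,0,0,0,0,0,0,0])

```text
time: 8.02
position: [572.6, -132.1, 175.3]
orientation: [-0.575, 0.412, -0.412, 0.575]
contact_force: [-0.4, 0.5, 1.2]
finger_gap: 21.3
```

carry_out(motion=[0,0,0.1,0,0,0,0,0.1,0,0,0,0,0,0,0])

```text
time: 8.27
position: [572.8, -131.8, 173.8]
orientation: [-0.574, 0.412, -0.412, 0.575]
contact_force: [-0.1, 1.7, 7.1]
finger_gap: 21.3
```

carry_out(motion=[0,0,0.1,0,0,0,0,0.1,0,0,0,0,0.1,0,0,0,0,0.1,0,0])

```text
time: 8.6
position: [573.0, -132.0, 170.2]
orientation: [-0.574, 0.411, -0.412, 0.575]
contact_force: [-2.1, 1.6, 10.2]
finger_gap: 21.4
```

carry_out(motion=[0,0,0.1,0,0,0,0,0.1,0,0,0,0,0.1,0,0,0,0,0.1,0,0])

```text
time: 8.93
position: [573.0, -132.0, 166.2]
orientation: [-0.574, 0.411, -0.412, 0.575]
contact_force: [-1.4, 1.3, 9.4]
finger_gap: 21.6
```

```bash
python3 wr.py 9
```

```text
[ 573.01 -131.98  166.16] [ 572.98 -131.98  165.99] cam [545.54 -55.07 308.38] F [-1.4  0.9  7.1] t 8.9833
```

View pics/W9.png

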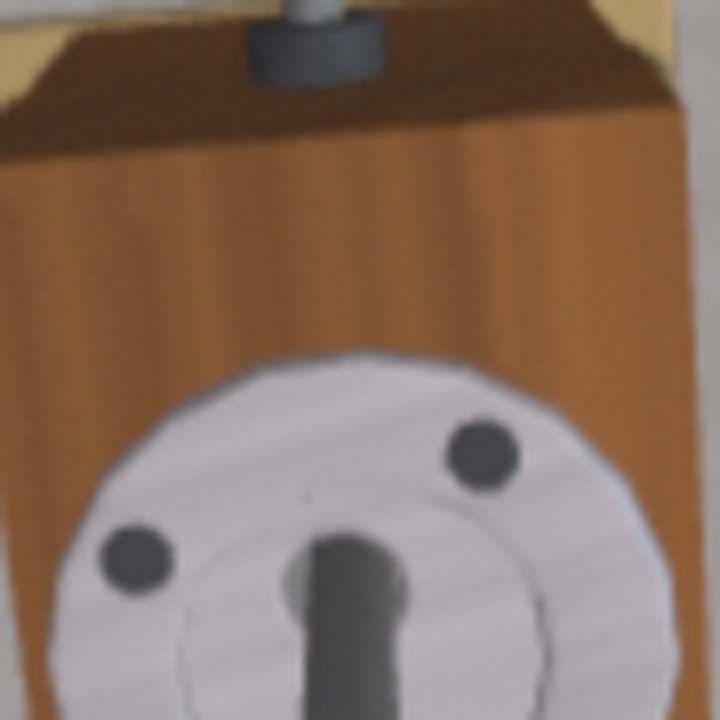

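carry_out(motion=[0,0,0.15,-0.03,0,0,0,0.15,0,0,0,0,0.15,0,0,0,0,0.15,0,0])

```text
time: 9.32
position: [572.8, -132.1, 160.2]
orientation: [-0.574, 0.411, -0.412, 0.575]
contact_force: [-1.1, 2.1, 11.7]
finger_gap: 21.4
```

carry_out(motion=[0,0,0.15,0,0,0,0,0.15,0,0,0,0,0.15,0,0,0,0,0.15,0,0])

```text
time: 9.65
position: [572.7, -132.1, 154.2]
orientation: [-0.574, 0.411, -0.412, 0.575]
contact_force: [-2.2, 1.6, 11.7]
finger_gap: 21.4
```

carry_out(motion=[0,0,0.15,0,0,0,0,0.15,0,0,0,0,0.15,0,0,0,0,0.15,0,0])

```text
time: 9.98
position: [572.4, -131.7, 147.9]
orientation: [-0.574, 0.412, -0.412, 0.575]
contact_force: [-3.0, 1.7, 11.0]
finger_gap: 21.1
```

carry_out(motion=[0,0,0.15,0,0,0,0,0.15,0,0,0,0,0,0,0])

```text
time: 10.23
position: [572.0, -132.2, 143.7]
orientation: [0.575, -0.412, 0.412, -0.575]
contact_force: [0.2, -0.3, -1.2]
finger_gap: 21.2
```

carry_out(motion=[0,0,0.15,0,0,0,0,0.15,0,0,0,0,0.15,0,0,0,0,0,0,0])

```text
time: 10.57
position: [571.9, -132.2, 139.1]
orientation: [0.575, -0.412, 0.412, -0.575]
contact_force: [0.4, 0.0, -0.7]
finger_gap: 20.8
```

```bash
python3 look.py 10; python3 - <<'E'
from h import *
D=pickle.load(open('pics/D10.pkl','rb')); crop(D['side'],215,130,295,220,7,'pics/s10.png')
E
python3 plan.py 572.6 -132 140 18.7 1
```

```text
pos [ 572.1 -132.2  139.5] yaw 18.74 F [ 0.6  0.5 -1.5] gap 21.2 t 10.7167 tilt [-1.e-04 -0.e+00 -1.e+00]
[-0.006 -0.046  0.05 ] 0.04
```

View pics/s10.png

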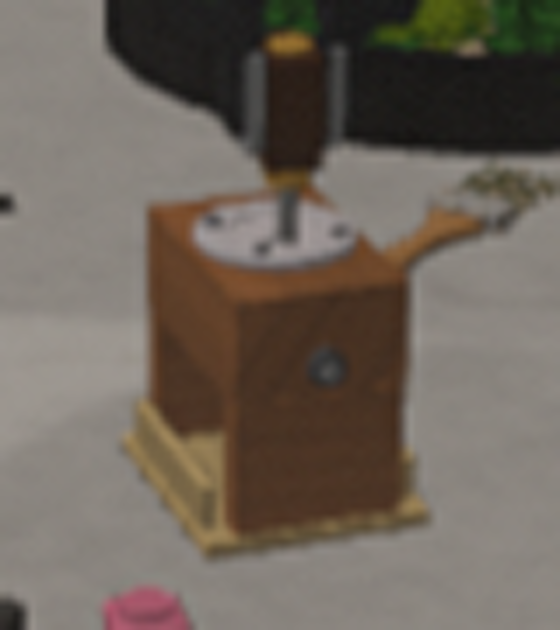

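carry_out(motion=[0,0,-0.5,0,0,0,0,-0.8,0,0,0,0,-0.8,0,0,0,0,-0.8,0,0,0,0,-0.8,0,0,0,0,-0.8,0,0,0,0,-1.0,0,0,0,0,-1.0,0,0,0,0,0,0,0])

```text
time: 11.47
position: [573.2, -132.6, 207.1]
orientation: [-0.574, 0.411, -0.413, 0.575]
contact_force: [0.3, -1.2, -0.5]
finger_gap: 21.2
```

carry_out(motion=[0,1.5,0,0,0,0,1.5,0,0,0,0,1,0,0,0,0,0,0,0,0,0,0,0,0,0])

```text
time: 11.88
position: [584.7, -171.4, 203.9]
orientation: [0.575, -0.413, 0.412, -0.574]
contact_force: [-0.4, 0.1, -0.7]
finger_gap: 21.3
```

```bash
python3 wr.py 11;python3 - <<'E'
from h import *
w=pickle.load(open('pics/W11.pkl','rb'))[0]
crop(w,190,90,320,200,6,'pics/w11.png')
E
python3 plan.py 500 187.3 206 18.7 12
```

```text
[ 584.7  -171.37  203.94] [ 584.71 -170.35  203.98] cam [557.83 -94.33 346.21] F [ 0.1 -0.7 -0.5] t 11.9333
pos [ 584.7 -170.4  204. ] yaw 18.68 F [ 0.1 -0.7 -0.5] gap 21.3 t 11.9333 tilt [-1.1e-03  4.0e-04 -1.0e+00]
[-3.05  -0.015  0.286] -0.0
[-3.05  -0.015  0.286] -0.0
[-3.049 -0.015  0.286] -0.0
[-3.049 -0.015  0.286] -0.0
[-3.049 -0.015  0.286] -0.0
[-3.049 -0.015  0.286] -0.0
[-3.049 -0.015  0.286] -0.0
[-3.049 -0.015  0.287] -0.0
[-3.049 -0.015  0.287] -0.0
[-3.049 -0.015  0.287] -0.0
[-3.049 -0.015  0.287] -0.0
[-3.049 -0.015  0.287] -0.0
```

View pics/w11.png

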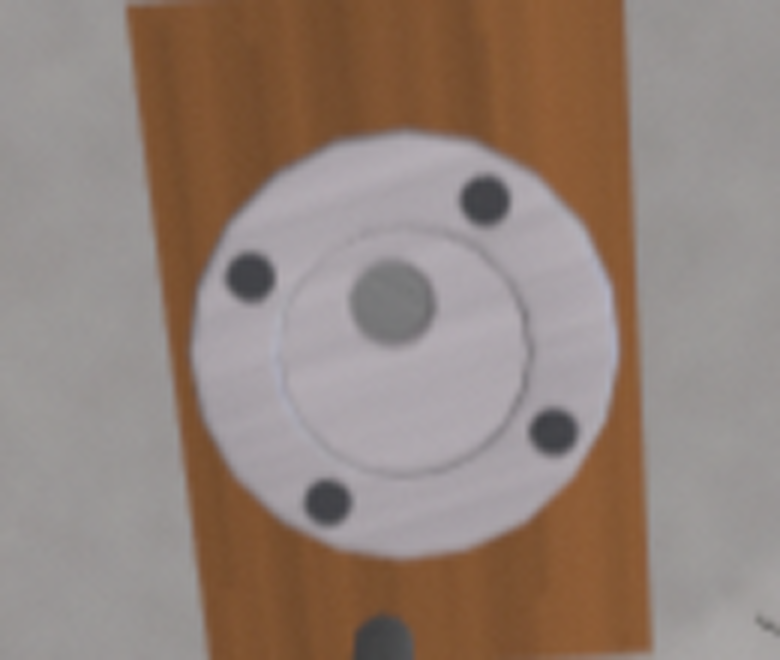

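```bash
python3 - <<'E'
from h import *
for n in ('W6','W11'):
    w=pickle.load(open(f'pics/{n}.pkl','rb'))[0]
    P=cloud(w); u,v=proj(w,[570.9,-130.6,104])[0].round().astype(int)
    print(n,(u,v)); print(P[v-4:v+5:1,u-4:u+5,2].round(0)); print(w['img'][v,u])
# open side view from side camera
d=pickle.load(open('pics/D10.pkl','rb'))['top']; crop(d,285,145,345,205,10,'pics/t10.png')
E
```

```text
W6 (np.int64(254), np.int64(170))
[[ 95.  95.  96.  96.  97.  95.  97.  96. 103.]
 [ 96.  95.  95.  95.  97.  96.  94.  96.  96.]
 [ 95.  96.  96.  96.  95.  95.  95.  95.  96.]
 [ 97.  96.  95.  96.  96.  96.  95.  96.  96.]
 [ 96.  96.  96.  96.  96.  97.  95.  96.  97.]
 [ 95.  96.  95.  94.  94.  96.  96.  96.  96.]
 [ 95.  96.  96.  96.  96.  98.  96.  95.  96.]
 [ 96.  96.  96.  96.  96.  96.  95.  96. 100.]
 [ 95.  97.  96.  96.  95.  96.  96. 100. 103.]]
[124 123 123]
W11 (np.int64(255), np.int64(140))
[[ 34.  34.  34.  33.  33.  34.  34.  34. 103.]
 [ 32.  34.  34.  34.  35.  34.  35.  33.  35.]
 [ 34.  34.  34.  34.  34.  34.  32.  33.  34.]
 [ 34.  nan  34.  35.  34.  34.  34.  33.  34.]
 [ 34.  33.  34.  34.  34.  34.  34.  34.  34.]
 [ 34.  33.  32.  34.  34.  34.  33.  36.  34.]
 [ 34.  34.  35.  32.  34.  33.  35.  34.  35.]
 [ 35.  34.  33.  33.  34.  33.  33.  33.  33.]
 [ 33.  33.  34.  34.  34.  34.  33.  34.  33.]]
[123 121 121]
```

View pics/t10.png

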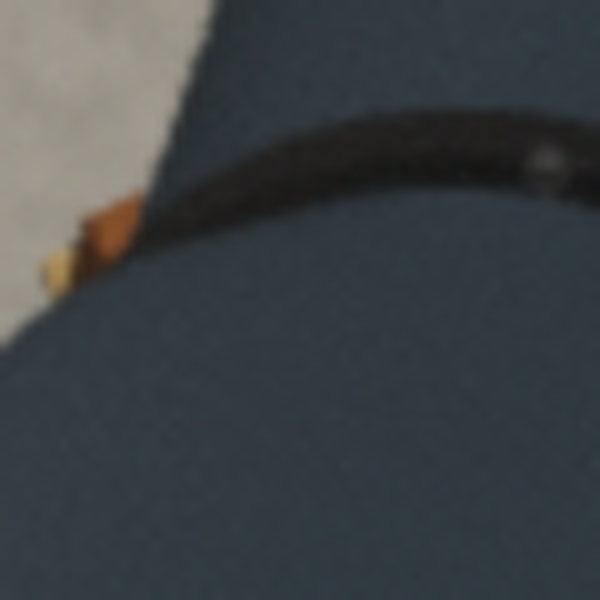

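carry_out(motion=[0,-1.6,0,0.2,0,0,-3,0,0.3,0,0,-3.3,0,0.3,0,0,-3.3,0,0.3,0,0,-3.4,0,0.3,0,0,-3.4,0,0.4,0,0,-3.4,0,0.4,0,0,-3.3,0,0.3,0,0,-3.3,0,0.3,0,0,-3.3,0,0.3,0])

```text
time: 12.77
position: [512.7, 138.5, 204.6]
orientation: [-0.575, 0.412, -0.411, 0.575]
contact_force: [0.1, 0.1, -1.2]
finger_gap: 21.6
```

carry_out(motion=[0,-2.0,0,0.2,0,0,-1.3,0,0.1,0,0,0,0,0,0,0,0,0,0,0,0,0,0,0,0,0,0,0,0,0])

```text
time: 13.27
position: [506.2, 167.2, 204.6]
orientation: [0.575, -0.412, 0.412, -0.574]
contact_force: [0.0, 0.2, -0.5]
finger_gap: 21.3
```

```bash
python3 wr.py 12; python3 plan.py 500 187.3 206 18.7 1
```

```text
[506.23 167.24 204.63] [506.28 167.24 204.65] cam [479.15 244.28 346.84] F [-0.7  0.4 -1.5] t 13.3167
pos [506.3 167.2 204.6] yaw 18.64 F [-0.7  0.4 -1.5] gap 21.6 t 13.3167 tilt [ 1.e-04 -4.e-04 -1.e+00]
[-2.101 -0.136  0.046] -0.06
```

View pics/W12.png

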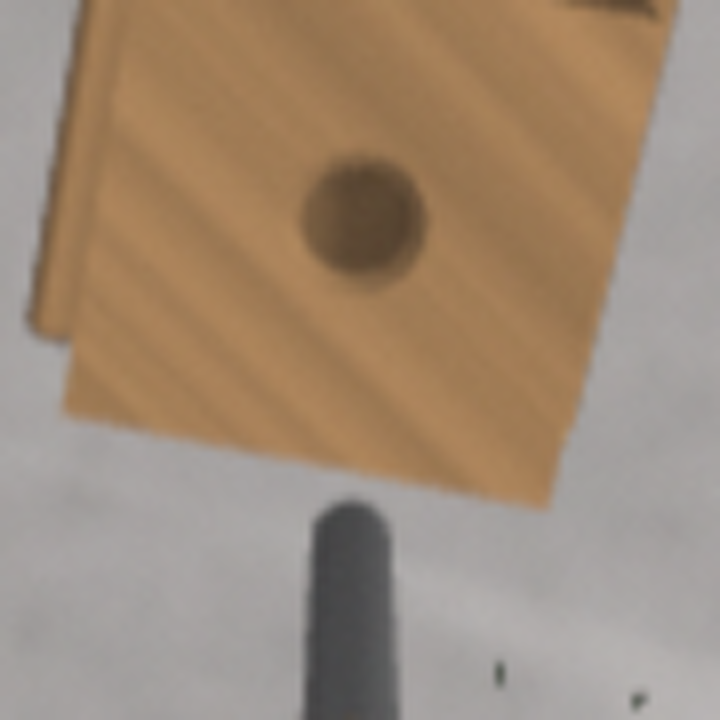

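```bash
python3 - <<'E'
from meas import *
w,s0,st=pickle.load(open('pics/W12.pkl','rb'))
px=lambda x,y:np.array([(x+.5)/8-.5+210,(y+.5)/8-.5+130])
H=unproj(w,[px(364,221)],78)[0][:2]
for zt in (123.5,125.1,126.5): 
    T=tip(w,*px(351,496),zt); d=H-T; print(zt,H,T,d,'TCP target',st['position'][:2]+d)
E
```

```text
123.5 [499.13654513 189.10067306] [504.78313691 167.58181769] [-5.64659177 21.51885537] TCP target [500.63174199 188.76279333]
125.1 [499.13654513 189.10067306] [504.60863169 168.10411005] [-5.47208656 20.99656301] TCP target [500.80624721 188.24050097]
126.5 [499.13654513 189.10067306] [504.45593962 168.56111586] [-5.31939448 20.5395572 ] TCP target [500.95893928 187.78349516]
```

```bash
python3 plan.py 500.5 188 167 18.74 4
```

```text
pos [506.3 167.2 204.6] yaw 18.64 F [-0.7  0.4 -1.5] gap 21.6 t 13.3167 tilt [ 1.e-04 -4.e-04 -1.e+00]
[-0.538  0.941  0.029] -0.03
[-0.538  0.941  0.029] -0.03
[-0.538  0.941  0.029] -0.03
[-0.538  0.941  0.03 ] -0.03
```

carry_out(motion=[0,-1.08,0,0.06,0,0,-1.08,0.7,0.06,-0.1,0,0,1.5,0,0,0,0,1.0,0,0,0,0,0.5,0,0,0,0,0,0,0,0,0,0,0,0,0,0,0,0,0])

```text
time: 13.98
position: [500.6, 189.3, 167.9]
orientation: [-0.575, 0.411, -0.412, 0.575]
contact_force: [-0.1, -1.3, -0.5]
finger_gap: 21.3
```

```bash
python3 wr.py 13; python3 plan.py 500.5 188 91.5 18.74 4
```

```text
[500.56 189.28 167.95] [500.64 189.29 168.09] cam [473.18 266.17 310.19] F [-0.6 -0.4 -1.4] t 14.0333
pos [500.6 189.3 168.1] yaw 18.82 F [-0.6 -0.4 -1.4] gap 21.1 t 14.0333 tilt [ 8.e-04  3.e-04 -1.e+00]
[ 0.029  1.915 -0.015] 0.02
[ 0.029  1.915 -0.015] 0.02
[ 0.029  1.915 -0.015] 0.02
[ 0.029  1.915 -0.015] 0.02
```

View pics/W13.png

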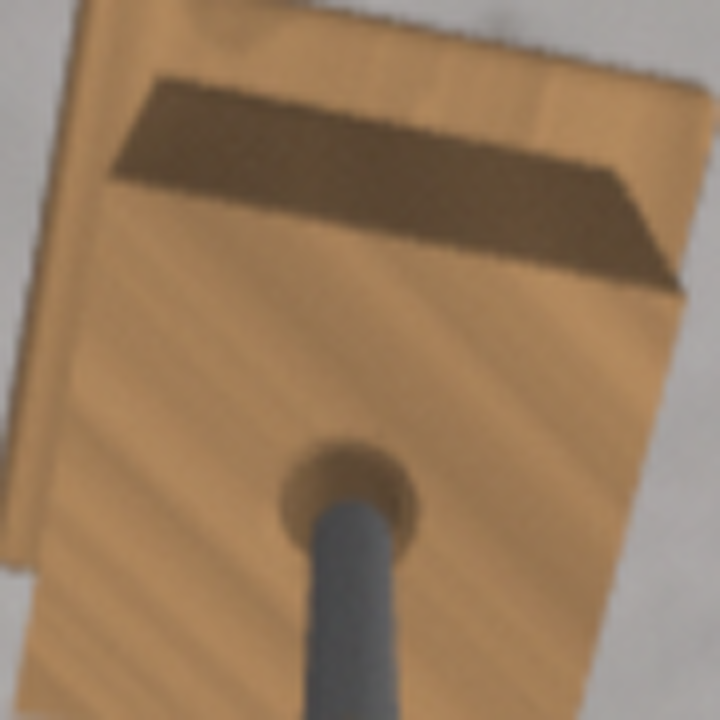

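```bash
python3 - <<'E'
from meas import *
w,s0,st=pickle.load(open('pics/W13.pkl','rb'))
px=lambda x,y:np.array([(x+.5)/8-.5+210,(y+.5)/8-.5+130])
H=unproj(w,[px(349,507)],78)[0][:2]
T=tip(w,*px(351,497),88.6); d=H-T; print(H,T,d,'TCP target',st['position'][:2]+d)
E
```

```text
[499.02793144 189.37502417] [498.98147078 190.15962662] [ 0.04646066 -0.78460245] TCP target [500.68669854 188.50532539]
```

carry_out(motion=[0,0.08,0.4,0,0,0,0,0.4,0,0,0,0,0.3,0,0,0,0,0.3,0,0,0,0,0,0,0])

```text
time: 14.45
position: [500.1, 188.5, 152.9]
orientation: [0.575, -0.412, 0.411, -0.575]
contact_force: [0.4, 0.7, -1.1]
finger_gap: 21.1
```

carry_out(motion=[0,0,0.3,0,0,0,0,0.4,0,0,0,0,0.5,0,0,0,0,0,0,0])

```text
time: 14.78
position: [500.0, 188.5, 140.6]
orientation: [0.576, -0.412, 0.411, -0.575]
contact_force: [-0.5, -0.6, -1.7]
finger_gap: 21.4
```

carry_out(motion=[0,0,0.6,0,0,0,0,0.6,0,0,0,0,0.6,0,0,0,0,0.6,0,0,0,0,0,0,0])

```text
time: 15.2
position: [499.8, 188.4, 116.2]
orientation: [0.576, -0.412, 0.411, -0.575]
contact_force: [-0.9, 0.5, 0.0]
finger_gap: 21.2
```

carry_out(motion=[0,0,0.6,0,0,0,0,0.6,0,0,0,0,0.5,0,0,0,0,0.3,0,0,0,0,0.2,0,0,0,0,0,0,0])

```text
time: 15.7
position: [500.3, 188.5, 95.1]
orientation: [0.575, -0.412, 0.411, -0.575]
contact_force: [-0.2, 0.0, -0.8]
finger_gap: 21.4
```

carry_out(motion=[0,0,0.1,0,0,0,0,0.05,0,0,0,0,0,0,0])

```text
time: 15.95
position: [500.6, 188.6, 94.2]
orientation: [-0.575, 0.411, -0.411, 0.575]
contact_force: [-0.3, -0.5, -0.6]
finger_gap: 21.3
```

carry_out(motion=[0,0,0.1,0,0,0,0,0.1,0,0,0,0,0,0,0])

```text
time: 16.2
position: [500.4, 188.6, 92.0]
orientation: [0.575, -0.411, 0.411, -0.575]
contact_force: [-0.3, 0.4, -0.8]
finger_gap: 21.2
```

carry_out(motion=[0,0,0.1,0,0,0,0,0,0,0])

```text
time: 16.37
position: [500.6, 188.6, 91.5]
orientation: [-0.575, 0.411, -0.411, 0.575]
contact_force: [-2.0, -0.6, 5.3]
finger_gap: 21.4
```

carry_out(motion=[0.3,0,0,0,0,0.6,0,0,0,0,0.8,0,0,0,0,0.8,0,0,0,0,0.8,0,0,0,0,0.8,0,-0.5,0,0,0.8,0,-1,0,0,0.8,0,-1.5,0,0])

```text
time: 17.03
position: [499.9, 188.3, 121.2]
orientation: [0.576, -0.412, 0.411, -0.574]
contact_force: [0.2, 0.6, 0.6]
finger_gap: 68.2
```

carry_out(motion=[0.8,0,-2,0,0,0.8,0,-3,0,0,0.8,0,-3,0,0,0.8,0,-3,0,0,0.8,0,-1,0,0,0.8,0,0,0,0,0.8,0,0,0,0])

```text
time: 17.62
position: [500.5, 188.7, 241.8]
orientation: [-0.575, 0.411, -0.412, 0.576]
contact_force: [0.1, 0.1, 0.1]
finger_gap: 67.9
```

```bash
python3 look.py 14; python3 - <<'E'
from h import *
D=pickle.load(open('pics/D14.pkl','rb')); s=D['side']['img'][140:300,180:380]; a=cv2.resize(s,None,fx=2,fy=2,interpolation=2); b=cv2.resize(D['wrist']['img'],(400,300)); c=np.zeros((320,800,3),np.uint8); c[:,:400]=a; c[:300,400:]=b; cv2.imwrite('pics/f14.png',c)
P=cloud(D['side']).reshape(-1,3); q=P[(np.hypot(P[:,0]-500,P[:,1]-190)<25)&(P[:,2]>86)&(P[:,2]<140)]
print(q.max(0),q.min(0),cv2.minAreaRect(q[:,:2].astype(np.float32)))
for n in ('clock','jar'): pass
P=cloud(D['side'])
for u,v in [(203,220),(195,178),(236,220)]: print(P[v,u].round(1))
E
python3 plan.py 500 188 91 18.7 1
```

```text
[513.71117223 204.22258777 131.40287386] [487.93797254 181.63492784  86.17432442] ((500.4185485839844, 191.3865966796875), (22.300867080688477, 23.895065307617188), 19.36114501953125)
[687.7   7.4  12.2]
[ 727.7 -122.7   61.6]
[593.4 180.  112.4]
pos [499.8 188.4 240. ] yaw 18.85 F [-0.3  0.  -0.1] gap 68.3 t 17.7667 tilt [-1.9e-03 -9.0e-04 -1.0e+00]
[ 0.04  14.9    0.042] 0.15
```

View pics/f14.png

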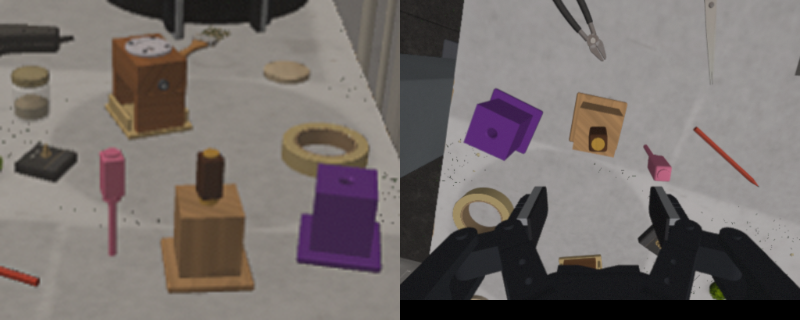

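```bash
python3 -c "
from rig import manip; print(manip.job_done())"
```

```text
the job is handed in; nothing more can be done
None
```

The job is done and handed in: the pin is out of the jig and in its catch tray, and the drift is back in its stand. It took about 18 s of the 67 s allowed.

- **Feeling the hole:** I took the wooden drift from its stand, found the cover's hole with the wrist camera and lowered the tip in. No force showed on the cover. First contact came about 8 mm below the cover's top, where the pin should be.
- **Pushing the pin:** The force readings during the push were at most about 12 N, and they dropped to zero when the pin came free. Afterwards the depth reading through the hole gave the pin's top at 34 mm, down from 96 mm. That matches a 26 mm pin standing on the 8 mm high tray floor.
- **Putting the drift back:** It seated at the same height as before, with about 5 N on the collar. The last side view shows it upright, with its top at 131 mm and its angle at 19.4° (18.5° at the start).
- **Clock movement and jar:** I did not touch either. Depth spot checks agreed to 0.3 mm for the jar and about 5 mm for the clock movement. The latter is a single noisy reading, and the clock movement looks unmoved in the picture.

The cameras disagreed with each other by 2–3 mm in places, so I measured the tip and the holes in the same wrist picture. No check failed.

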